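# Put the spare coat-rack knobs away in their tray

## Robot

A 6-joint arm with a two-finger parallel gripper is mounted at the origin on the work surface. World frame = base frame: x ahead of the robot, y to its left, z up, the work surface at z = 0. Lengths are in m, angles in rad, forces in N, time in s.
With the tool pointing down it reaches from about 0.25 to 0.8 m from the base axis. Payload 3.9 kg.
Tool frame: the origin (TCP) lies midway between the tips of the shut fingers; the grasp point (between the pads) lies grasp_offset behind it (grasp_offset is the distance from the TCP to the grasp point, in m); z points along the fingers, y is the line along which they close (so a half turn about z gives the same grasp; the last joint's range is limited). The gripper opens to 85 mm and grips with 20 to 120 N. Pads are 22 mm wide; open, the fingers measure 114 mm over their backs; the gripper's body (76 mm by 85 mm) begins 54 mm behind the grasp point. The pads swing forward as they close: fully open they stand 13 mm farther back than shut.
Start: joints at [0, 0.26, -0.138, 1.173, 0, 1.571], TCP at [0.525, -0, 0.231] pointing down, gripper open.
Joint ranges: [-2.78, 2.78], [-0.83, 1.72], [-1.28, 1.37], [-1.9, 2.12], [-1.57, 1.48], [-3.14, 3.14]. Speed limits (rad/s): [2.57, 2.57, 3.14, 3.14, 3.14, 3.14].

## Interface

Orientations are given as a unit quaternion [x, y, z, w].
In Python, from station import observe, capture, camera_info, finish_job, grasp_offset gives the robot as it stands.
- The arm moves only by the shell command python3 -m inch 'ROWS' [FORCE]. ROWS is JSON, a list of rows, each an object of numbers: "hand": the opening, from -1 (shut) to 1 (fully open); "x", "y", "z": the shift along the tool's x, y, z in mm; "rx", "ry", "rz": the turn, a rotation vector about the tool's x, y, z in degrees. A call has 1 to 5 rows; each row shifts and turns the commanded pose from where the row before left it, along the tool's axes as they then stand; what a row does not reach is not made up. A row lasts 1/12 s, in which the tool goes at most 41.7 mm and 7.16 degrees, less where a joint would pass 70% of its speed; a pose out of reach is approached as far as the arm can. A call is refused whole if a number of a shift passes 41.7 or a number of a turn 7.16, either way. A call with a gripper value outside its range is refused whole. The fingers move at their own pace and stop on an object; FORCE is the grip in N (left out, the last holds). Time passes only in rows, so rows that do not move let the fingers close. It gives the time, the measured TCP pose, the force, the opening and the grip force at its end, in the units of the state.
- observe(): the state, without advancing time (a new reading comes with each control period).
- capture(name): name is "scene" or "side" or "wrist"; returns the picture (400x640x3 uint8, red, green, blue); there is no depth.
- camera_info(name): a dict with "fx", "fy", "cx", "cy" (pixels), "distortion" ([k1, k2, p1, p2, k3] as OpenCV has them; the pictures are not rectified), "rvec" (rotation vector, rad) and "tvec" (3), from world to camera coordinates, as OpenCV has them. Camera axes: x right, y down, z forward; pixel columns grow to the right and rows downward; lengths in m; the calibration is good to about 2 mm. A picture is of the moment at which its call begins: read the wrist's pose just before it. camera_info takes no time and is no camera call; for the wrist camera it gives the pose at the moment of the call.
- finish_job(): hands the job in; it is judged then, once.
The state is a dict: "t": time; "q": joint angles; "joint_vel": joint speeds; "tau": joint torques, N m; "ee_pos": TCP position; "tool_rot": TCP orientation; "contact_force": force on the tool from outside, world axes, zero at the start; "wrist_torque": the same for the moment, N m; "opening": opening from 0.0 (shut) to 1.0 (fully open); "grasp_force": force on a finger pad.
Only numpy, scipy, OpenCV 4.12 (cv2) and the standard library are available. Lean on these libraries where they do the work, as an engineer would, in place of code of your own. Each camera call takes 0.05 s, during which the arm holds its last target. There are 200 camera calls.

## Task

Two spare coat-rack knobs, the mushroom-shaped wooden ones, have been left standing on the blue shelf. Put them away in the two empty wells of the four-well pine tray, one knob to a well, each standing upright on its foot on the floor of the well, and let go.

Things in the scene. Friction and masses are not known exactly. Their poses are not given: they have to be found in the camera images.
- knob_1: Loose coat-rack knob of pale turned wood, mushroom-like, 54 mm tall, about 40 g: round foot 34 mm across, 13 mm high; waist 22 mm across; drum head with domed top, 36 mm across, its sides vertical from 33 to 45 mm above the underside: grip there, from any side. Origin: centre of the foot's underside, on the shelf; z up along the knob.
- knob_2: A second loose knob, same as knob_1, same origin and axes; either may go in either empty well. Of the same wood, nearby, but not wanted: a flat disc drawer pull (56 mm across, 16 mm high) and a slender tapered peg (30 mm across its base, 67 mm high).
- well_a (a point): Floor centre of an empty round well, 56 mm across, 12 mm deep, floor flat (grey felt), 8 mm above the shelf. It is in a square pine tray, 185 x 185 x 20 mm, fixed on the shelf, turned any way, with 2 x 2 wells 85 mm apart. The two empty wells are diagonal; the other two each hold a knob already, its top 62 mm above the shelf. z up; x, y along the tray's sides.
- well_b (a point): Floor centre of the other empty well of the same tray, same size and axes, 120 mm from well_a across the tray's diagonal.
Mind the look-alikes: they are no part of the job. What is shaped like the knob_2 but green, pink or yellow is not meant.

How it is judged:
By the outcome, as a careful person would: the job done as asked, in the order asked, and still so for the second after the job is handed in, with the robot touching nothing.
It also fails if it takes over 69 s, if anything falls off the work surface, if the arm or the gripper's body presses on something with over 40 N, if the wrist force passes 120 N, or if a joint passes its speed limit or range.

## Working session

There is one attempt and no reset: what is moved stays moved. The work goes in short steps, Python scripts to look and compute and a shell command to move; the robot and the scene stay as the last step left them, time stands still between calls to the robot, and variables do not carry over. Pictures are saved under pics/ and viewed, at most 10 in all, crops included, and the job is handed in when it is done.

```bash
mkdir -p pics; python3 - <<'E'
from station import *
import cv2,numpy as np
print(observe(),grasp_offset if not callable(grasp_offset) else grasp_offset())
for n in("scene","side"):
    cv2.imwrite(f"pics/{n}0.png",capture(n)[:,:,::-1]); print(camera_info(n))
E
```

```text
{'t': 0.0, 'q': array([ 4.56241577e-06,  2.60694525e-01, -1.39343688e-01,  1.17269474e+00,
        2.56268286e-05,  1.57080500e+00]), 'joint_vel': array([-0.00055282,  0.00124643, -0.00015367,  0.0002254 , -0.00134596,
       -0.00022463]), 'tau': array([-3.22425103e-04, -4.05677426e+01,  2.53926122e+01,  1.89446745e-02,
       -4.02533055e-05,  2.61086342e-05]), 'ee_pos': array([5.24335748e-01, 1.06030736e-05, 2.30468988e-01]), 'tool_rot': array([ 7.07107911e-01,  7.07104988e-01, -6.75645934e-04, -6.93757769e-04]), 'contact_force': array([-0.1469671 , -0.52915396,  0.03588875]), 'wrist_torque': array([-0.07671502, -0.01890204, -0.02458349]), 'grasp_force': 0.0, 'opening': 1.0008039000989966} 0.0187
{'fx': 501.2347374050042, 'fy': 501.2347374050042, 'cx': 322.1973963894168, 'cy': 191.9238601853587, 'distortion': array([-0.0122703,  0.       ,  0.       ,  0.       ,  0.       ]), 'rvec': array([ 1.24184785,  2.15682484, -1.05030338]), 'tvec': array([ 0.26325968, -0.22804709,  1.54833123])}
{'fx': 496.6674210704179, 'fy': 496.6674210704179, 'cx': 322.8993268042671, 'cy': 202.7197410359768, 'distortion': array([-0.05992468,  0.        ,  0.        ,  0.        ,  0.        ]), 'rvec': array([ 2.16058654, -0.05406007,  0.0459865 ]), 'tvec': array([-0.50182404,  0.02777864,  1.05205145])}
```

View pics/scene0.png

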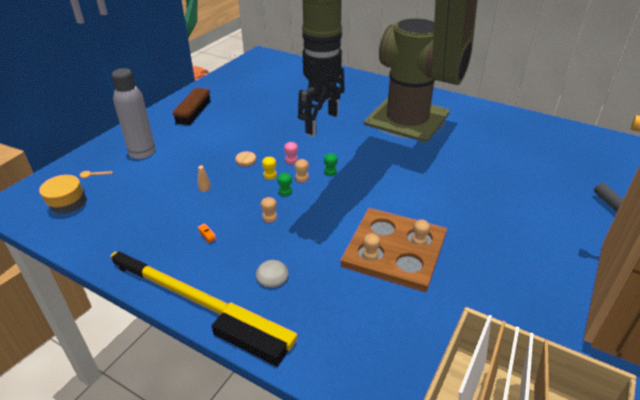

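View pics/side0.png

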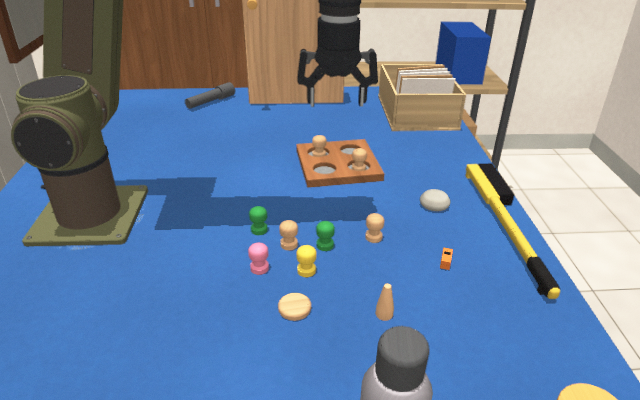

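Scene-picture candidates:
- Plain wood knobs on the shelf: (302,170) and (269,208). These are the ones I want.
- Not wanted: yellow (269,167), pink (291,152), greens (285,183) and (331,163), disc (246,158), peg (203,179), and the knobs already in the tray (371,245) and (421,230).

The empty wells are at about (383,229) and (409,263). In the side picture the knobs are at (289,234) and (375,227).

```bash
cat > h.py <<'E'
from station import *
import cv2,numpy as np
def cam(n):
    c=camera_info(n);K=np.array([[c['fx'],0,c['cx']],[0,c['fy'],c['cy']],[0,0,1]])
    return K,c['distortion'],cv2.Rodrigues(c['rvec'])[0],np.array(c['tvec'])
def ray(C,p):
    K,d,R,t=C
    u=cv2.undistortPoints(np.array([[p]],float),K,d)[0,0]
    return -R.T@t, R.T@np.array([u[0],u[1],1])
def plane(C,p,z):
    o,v=ray(C,p); return o+v*(z-o[2])/v[2]
def proj(C,X):
    K,d,R,t=C
    return cv2.projectPoints(np.array(X,float).reshape(-1,3),cv2.Rodrigues(R)[0],t,K,d)[0][:,0]
def tri(A,p,B,q):
    A_=[];b=[]
    M=np.zeros((3,3));r=np.zeros(3)
    for C,x in((A,p),(B,q)):
        o,v=ray(C,x);v/=np.linalg.norm(v);P=np.eye(3)-np.outer(v,v);M+=P;r+=P@o
    return np.linalg.solve(M,r)
E
python3 - <<'E'
from h import *
np.set_printoptions(precision=4,suppress=True)
A,B=cam("scene"),cam("side")
for n,p,q in[("k1",(302,166),(289,228)),("k2",(269,203),(375,221)),("yel",(269,162),(306,254)),("pink",(291,148),(258,251)),("grA",(285,179),(325,230)),("grB",(331,159),(258,214)),("t1",(371,241),(359,155)),("t2",(421,226),(320,141)),("wa",(383,229),(324,169)),("wb",(409,263),(351,150))]:
    print(n,tri(A,p,B,q),plane(A,p,.039)[:2],plane(B,q,.039)[:2])
for n,p in [("corners",p) for p in((370,211),(447,240),(430,285),(343,264))]: print(plane(A,p,.02))
for n,p in [("sc",p) for p in((297,143),(355,140),(382,178),(307,184))]: print(plane(B,p,.02))
a=cv2.imread("pics/scene0.png")[130:230,220:350];b=cv2.imread("pics/side0.png")[190:290,240:400]
cv2.imwrite("pics/crop.png",np.hstack([cv2.resize(a,None,fx=2.6,fy=2.6),cv2.resize(b,None,fx=2.6,fy=2.6)]))
E
```

```text
k1 [ 0.43   -0.1143  0.0404] [ 0.4281 -0.1154] [ 0.4301 -0.1127]
k2 [ 0.5981 -0.1001  0.0428] [ 0.5928 -0.1027] [ 0.6001 -0.0963]
yel [ 0.4602 -0.1956  0.0423] [ 0.4556 -0.1985] [ 0.4607 -0.1923]
pink [ 0.3743 -0.1834  0.0413] [ 0.3717 -0.1854] [ 0.3738 -0.1803]
grA [ 0.4985 -0.1217  0.0397] [ 0.4963 -0.1222] [ 0.4993 -0.1218]
grB [ 0.3675 -0.0653  0.0412] [ 0.3634 -0.0669] [ 0.3679 -0.0632]
t1 [0.5979 0.1608 0.0483] [0.5888 0.157 ] [0.6005 0.178 ]
t2 [0.5069 0.2347 0.0513] [0.491  0.2312] [0.5093 0.2563]
wa [0.5147 0.1537 0.0145] [0.5417 0.1632] [0.5111 0.1127]
wb [0.5885 0.2453 0.0178] [0.6082 0.2513] [0.5836 0.2046]
[0.4804 0.1034 0.02  ]
[0.4844 0.2913 0.02  ]
[0.6251 0.3049 0.02  ]
[0.6612 0.1291 0.02  ]
[0.4505 0.2844 0.02  ]
[0.6048 0.297  0.02  ]
[0.6462 0.0991 0.02  ]
[0.4706 0.0788 0.02  ]
```

View pics/crop.png

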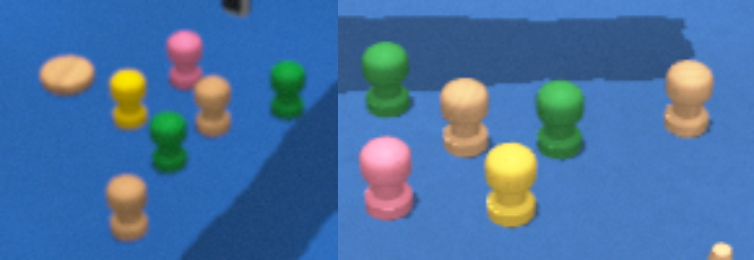

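The crop confirms it: plain wood knobs at scene (302,170), crowded by the coloured ones, and (269,208), standing free. I'll take the free one first. Tool x = world y, tool y = world x, tool z points down.

```bash
python3 -m inch '[{"hand":1,"x":-20,"y":15,"z":16},{"hand":1,"x":-20,"y":15,"z":16},{"hand":1,"x":-20,"y":15,"z":16},{"hand":1,"x":-20,"y":15,"z":16},{"hand":1,"x":-20,"y":14,"z":16}]' 30
python3 -m inch '[{"hand":1},{"hand":1}]'
python3 - <<'E'
from h import *
C=cam("wrist");im=capture("wrist");cv2.imwrite("pics/w1.png",im[:,:,::-1])
s=observe();print(s['ee_pos'],s['tool_rot'])
print(proj(C,[[.598,-.1,.054],[.598,-.1,.0],[.43,-.114,.054]]))
E
```

```text
[5.24449286e-01 9.85766987e-06 2.30638542e-01] [ 7.07098680e-01  7.07114446e-01 -5.54110084e-04 -5.56897699e-04]
[[379.19012443 254.29437116]
 [371.97057476 236.37379806]
 [249.09856376 263.70021903]]validation failed for argument at $[0]...
validation failed for argument at $[0]...
```

View pics/w1.png

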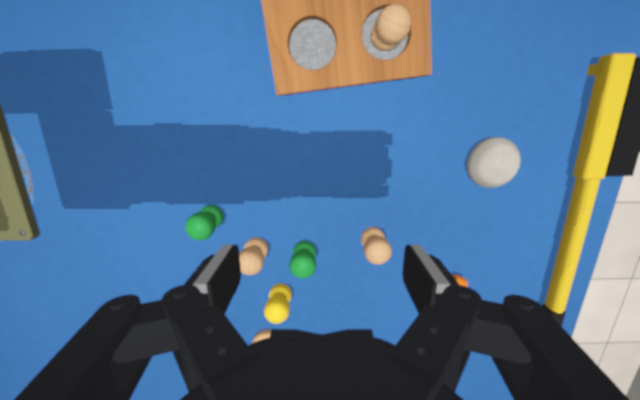

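Wrist view: knob_2 is at (377,250), matching the projection, the crowded knob is at (252,257), and one empty well is at (313,43). The rows were refused because every key is needed.

```bash
python3 - <<'E'
from h import *
C=cam("wrist");print(plane(C,(313,43),.008))
E
python3 -m inch '[{"hand":1,"x":-20,"y":15,"z":16,"rx":0,"ry":0,"rz":0},{"hand":1,"x":-20,"y":15,"z":16,"rx":0,"ry":0,"rz":0},{"hand":1,"x":-20,"y":15,"z":16,"rx":0,"ry":0,"rz":0},{"hand":1,"x":-20,"y":15,"z":16,"rx":0,"ry":0,"rz":0},{"hand":1,"x":-20,"y":14,"z":16,"rx":0,"ry":0,"rz":0}]' 30
python3 -m inch '[{"hand":1,"x":0,"y":0,"z":0,"rx":0,"ry":0,"rz":0},{"hand":1,"x":0,"y":0,"z":0,"rx":0,"ry":0,"rz":0}]'
python3 - <<'E'
from h import *
C=cam("wrist");im=capture("wrist");cv2.imwrite("pics/w2.png",im[:,:,::-1])
s=observe();print(s['ee_pos'],s['tool_rot'],s['opening'])
print(proj(C,[[.598,-.1,.054],[.598,-.1,.0],[.43,-.114,.054]]))
E
```

```text
[0.51385789 0.15306969 0.008     ]
t: 0.57
ee_pos: [0.5995, -0.1009, 0.1502]
tool_rot: [0.707, 0.707, -0.0, -0.0]
contact_force: [-0.2, 0.6, -0.2]
opening: 1.002
grasp_force: 0.0
t: 0.73
ee_pos: [0.5982, -0.1007, 0.1495]
tool_rot: [0.708, 0.706, -0.001, -0.002]
contact_force: [-0.1, -0.1, 0.5]
opening: 1.0
grasp_force: 0.0
[ 0.5982727  -0.09997996  0.1505659 ] [ 7.07360892e-01  7.06851663e-01 -4.71923839e-04 -1.03568428e-03] 0.9969824115598038
[[321.8121709  197.74172212]
 [321.92105526 183.1624545 ]
 [139.66954129 212.24023619]]
```

View pics/w2.png

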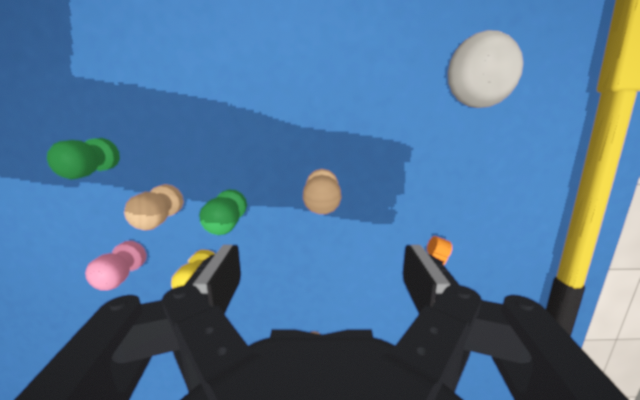

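Knob_2's head is at (322,193), within 2 px of the prediction, and it sits centred between the fingers. I'll descend and grip it.

```bash
python3 -m inch '[{"hand":1,"x":0,"y":0,"z":30,"rx":0,"ry":0,"rz":0},{"hand":1,"x":0,"y":0,"z":30,"rx":0,"ry":0,"rz":0},{"hand":1,"x":0,"y":0,"z":30,"rx":0,"ry":0,"rz":0},{"hand":1,"x":0,"y":0,"z":25,"rx":0,"ry":0,"rz":0},{"hand":1,"x":0,"y":0,"z":18,"rx":0,"ry":0,"rz":0}]' 30
python3 -m inch '[{"hand":1,"x":0,"y":0,"z":0,"rx":0,"ry":0,"rz":0},{"hand":-1,"x":0,"y":0,"z":0,"rx":0,"ry":0,"rz":0},{"hand":-1,"x":0,"y":0,"z":0,"rx":0,"ry":0,"rz":0},{"hand":-1,"x":0,"y":0,"z":0,"rx":0,"ry":0,"rz":0},{"hand":-1,"x":0,"y":0,"z":0,"rx":0,"ry":0,"rz":0}]'
python3 -m inch '[{"hand":-1,"x":0,"y":0,"z":0,"rx":0,"ry":0,"rz":0},{"hand":-1,"x":0,"y":0,"z":0,"rx":0,"ry":0,"rz":0},{"hand":-1,"x":0,"y":0,"z":0,"rx":0,"ry":0,"rz":0},{"hand":-1,"x":0,"y":0,"z":0,"rx":0,"ry":0,"rz":0}]'
```

```text
t: 1.2
ee_pos: [0.5975, -0.0986, 0.0172]
tool_rot: [0.707, 0.708, -0.0, -0.001]
contact_force: [-0.2, -0.5, -0.1]
opening: 1.001
grasp_force: 0.0
t: 1.62
ee_pos: [0.6005, -0.1001, 0.0203]
tool_rot: [0.707, 0.707, 0.001, 0.001]
contact_force: [0.3, 0.8, -0.0]
opening: 0.456
grasp_force: 0.1
t: 1.95
ee_pos: [0.6004, -0.1001, 0.0203]
tool_rot: [0.707, 0.707, 0.001, 0.001]
contact_force: [-1.3, -0.1, 6.3]
opening: 0.407
grasp_force: 29.5
```

```bash
python3 -m inch '[{"hand":-1,"x":0,"y":0,"z":-10,"rx":0,"ry":0,"rz":0},{"hand":-1,"x":0,"y":0,"z":-20,"rx":0,"ry":0,"rz":0},{"hand":-1,"x":0,"y":0,"z":-30,"rx":0,"ry":0,"rz":0},{"hand":-1,"x":0,"y":0,"z":-30,"rx":0,"ry":0,"rz":0},{"hand":-1,"x":0,"y":0,"z":-30,"rx":0,"ry":0,"rz":0}]'
python3 -m inch '[{"hand":-1,"x":15,"y":0,"z":0,"rx":0,"ry":0,"rz":0},{"hand":-1,"x":30,"y":0,"z":0,"rx":0,"ry":0,"rz":0},{"hand":-1,"x":35,"y":-2,"z":0,"rx":0,"ry":0,"rz":0},{"hand":-1,"x":35,"y":-2,"z":0,"rx":0,"ry":0,"rz":0},{"hand":-1,"x":35,"y":-2,"z":0,"rx":0,"ry":0,"rz":0}]'
python3 -m inch '[{"hand":-1,"x":35,"y":-2,"z":0,"rx":0,"ry":0,"rz":0},{"hand":-1,"x":35,"y":-2,"z":0,"rx":0,"ry":0,"rz":0},{"hand":-1,"x":35,"y":0,"z":0,"rx":0,"ry":0,"rz":0},{"hand":-1,"x":30,"y":0,"z":0,"rx":0,"ry":0,"rz":0},{"hand":-1,"x":20,"y":0,"z":0,"rx":0,"ry":0,"rz":0}]'
python3 -m inch '[{"hand":-1,"x":0,"y":0,"z":0,"rx":0,"ry":0,"rz":0},{"hand":-1,"x":0,"y":0,"z":0,"rx":0,"ry":0,"rz":0}]'
python3 - <<'E'
from h import *
C=cam("wrist");im=capture("wrist");cv2.imwrite("pics/w3.png",im[:,:,::-1])
s=observe();print(s['ee_pos'],s['tool_rot'],s['opening'])
print(proj(C,[[.590,.245,.008],[.514,.1525,.008]]))
E
```

```text
t: 2.37
ee_pos: [0.5986, -0.1, 0.1403]
tool_rot: [0.707, 0.707, -0.0, -0.0]
contact_force: [0.6, 0.7, -0.7]
opening: 0.407
grasp_force: 30.0
t: 2.78
ee_pos: [0.5927, 0.0513, 0.139]
tool_rot: [0.707, 0.707, 0.0, 0.0]
contact_force: [0.9, 0.5, -1.0]
opening: 0.405
grasp_force: 30.0
t: 3.2
ee_pos: [0.5885, 0.2083, 0.1388]
tool_rot: [0.706, 0.708, 0.001, -0.0]
contact_force: [0.2, 0.3, -0.7]
opening: 0.405
grasp_force: 30.0
t: 3.37
ee_pos: [0.5886, 0.2062, 0.1385]
tool_rot: [0.706, 0.708, -0.0, 0.0]
contact_force: [0.1, -1.0, -0.5]
opening: 0.404
grasp_force: 30.0
[0.58861288 0.20514177 0.1384341 ] [ 7.06793134e-01  7.07420212e-01 -2.89671677e-04  1.60275171e-04] 0.40525493630934056
[[323.13555482 149.91101015]
 [252.05299431 236.25222303]]
```

View pics/w3.png

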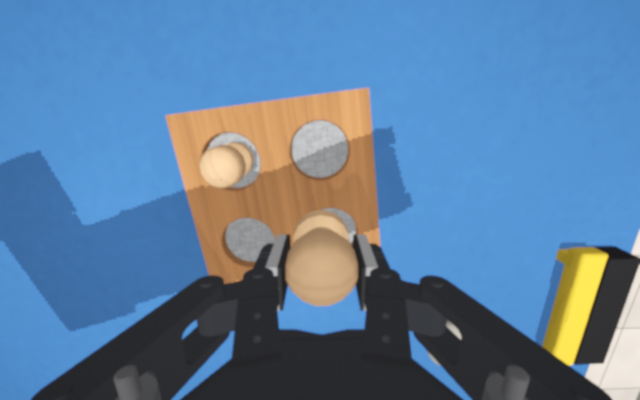

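The empty well is at (320,150), within 3 px of the prediction, and the knob hangs upright in the grip. I need to go 40 mm further in y, then down.

```bash
python3 -m inch '[{"hand":-1,"x":20,"y":0,"z":0,"rx":0,"ry":0,"rz":0},{"hand":-1,"x":20,"y":0,"z":0,"rx":0,"ry":0,"rz":0},{"hand":-1,"x":0,"y":0,"z":30,"rx":0,"ry":0,"rz":0},{"hand":-1,"x":0,"y":0,"z":30,"rx":0,"ry":0,"rz":0},{"hand":-1,"x":0,"y":0,"z":25,"rx":0,"ry":0,"rz":0}]'
python3 -m inch '[{"hand":-1,"x":0,"y":0,"z":15,"rx":0,"ry":0,"rz":0},{"hand":-1,"x":0,"y":0,"z":8,"rx":0,"ry":0,"rz":0},{"hand":-1,"x":0,"y":0,"z":2,"rx":0,"ry":0,"rz":0},{"hand":-1,"x":0,"y":0,"z":0,"rx":0,"ry":0,"rz":0},{"hand":-1,"x":0,"y":0,"z":0,"rx":0,"ry":0,"rz":0}]'
```

```text
t: 3.83
ee_pos: [0.5889, 0.2437, 0.0524]
tool_rot: [0.708, 0.707, -0.0, 0.0]
contact_force: [-0.8, 0.3, -1.3]
opening: 0.406
grasp_force: 30.0
t: 4.25
ee_pos: [0.5897, 0.2442, 0.0291]
tool_rot: [0.708, 0.707, 0.0, 0.0]
contact_force: [0.1, 0.4, -0.3]
opening: 0.405
grasp_force: 30.1
```

```bash
python3 -m inch '[{"hand":-1,"x":0,"y":0,"z":1,"rx":0,"ry":0,"rz":0},{"hand":-1,"x":0,"y":0,"z":0,"rx":0,"ry":0,"rz":0},{"hand":-1,"x":0,"y":0,"z":0,"rx":0,"ry":0,"rz":0}]'
python3 -m inch '[{"hand":-1,"x":0,"y":0,"z":1,"rx":0,"ry":0,"rz":0},{"hand":-1,"x":0,"y":0,"z":0,"rx":0,"ry":0,"rz":0},{"hand":-1,"x":0,"y":0,"z":0,"rx":0,"ry":0,"rz":0}]'
```

```text
t: 4.5
ee_pos: [0.59, 0.2449, 0.0281]
tool_rot: [0.707, 0.707, 0.001, 0.001]
contact_force: [1.0, -1.1, 1.8]
opening: 0.408
grasp_force: 30.3
t: 4.75
ee_pos: [0.5901, 0.2448, 0.028]
tool_rot: [0.707, 0.707, 0.001, 0.001]
contact_force: [-0.5, -2.2, 7.8]
opening: 0.407
grasp_force: 30.7
```

Contact with the well floor. I'll release, rise, and move over to the crowded knob.

```bash
python3 -m inch '[{"hand":0.5,"x":0,"y":0,"z":0,"rx":0,"ry":0,"rz":0},{"hand":0.5,"x":0,"y":0,"z":0,"rx":0,"ry":0,"rz":0},{"hand":0.5,"x":0,"y":0,"z":0,"rx":0,"ry":0,"rz":0},{"hand":0.5,"x":0,"y":0,"z":0,"rx":0,"ry":0,"rz":0},{"hand":0.5,"x":0,"y":0,"z":0,"rx":0,"ry":0,"rz":0}]'
python3 -m inch '[{"hand":0.5,"x":0,"y":0,"z":-10,"rx":0,"ry":0,"rz":0},{"hand":0.5,"x":0,"y":0,"z":-25,"rx":0,"ry":0,"rz":0},{"hand":0.5,"x":0,"y":0,"z":-30,"rx":0,"ry":0,"rz":0},{"hand":0.5,"x":0,"y":0,"z":-30,"rx":0,"ry":0,"rz":0},{"hand":0.5,"x":0,"y":0,"z":-30,"rx":0,"ry":0,"rz":0}]'
python3 -m inch '[{"hand":0.5,"x":-20,"y":-9,"z":0,"rx":0,"ry":0,"rz":0},{"hand":0.5,"x":-30,"y":-15,"z":0,"rx":0,"ry":0,"rz":0},{"hand":0.5,"x":-30,"y":-15,"z":0,"rx":0,"ry":0,"rz":0},{"hand":0.5,"x":-30,"y":-15,"z":0,"rx":0,"ry":0,"rz":0},{"hand":0.5,"x":-30,"y":-15,"z":0,"rx":0,"ry":0,"rz":0}]'
python3 -m inch '[{"hand":0.5,"x":-30,"y":-15,"z":0,"rx":0,"ry":0,"rz":0},{"hand":0.5,"x":-30,"y":-15,"z":0,"rx":0,"ry":0,"rz":0},{"hand":0.5,"x":-30,"y":-15,"z":0,"rx":0,"ry":0,"rz":0},{"hand":0.5,"x":-30,"y":-15,"z":0,"rx":0,"ry":0,"rz":0},{"hand":0.5,"x":-30,"y":-15,"z":0,"rx":0,"ry":0,"rz":0}]'
python3 -m inch '[{"hand":0.5,"x":-30,"y":-15,"z":0,"rx":0,"ry":0,"rz":0},{"hand":0.5,"x":-25,"y":0,"z":0,"rx":0,"ry":0,"rz":0},{"hand":0.5,"x":-14,"y":0,"z":0,"rx":0,"ry":0,"rz":0},{"hand":0.5,"x":0,"y":0,"z":0,"rx":0,"ry":0,"rz":0}]'
python3 -c "
from station import *;print(observe()['q'])"
python3 -m inch '[{"hand":0.5,"x":0,"y":0,"z":0,"rx":0,"ry":0,"rz":7},{"hand":0.5,"x":0,"y":0,"z":0,"rx":0,"ry":0,"rz":7},{"hand":0.5,"x":0,"y":0,"z":0,"rx":0,"ry":0,"rz":7}]'
python3 -c "
from station import *;print(observe()['q'])"
```

```text
t: 5.17
ee_pos: [0.5887, 0.245, 0.026]
tool_rot: [0.707, 0.707, -0.0, -0.0]
contact_force: [0.1, 0.0, -0.3]
opening: 0.746
grasp_force: 0.0
t: 5.58
ee_pos: [0.5887, 0.2449, 0.1531]
tool_rot: [0.707, 0.707, -0.0, -0.0]
contact_force: [1.1, 1.1, 0.2]
opening: 0.751
grasp_force: 0.0
t: 6.0
ee_pos: [0.5192, 0.104, 0.1521]
tool_rot: [0.707, 0.707, 0.0, 0.0]
contact_force: [0.7, -1.3, -0.8]
opening: 0.745
grasp_force: 0.0
t: 6.42
ee_pos: [0.4442, -0.0462, 0.1521]
tool_rot: [0.707, 0.707, 0.0, 0.0]
contact_force: [0.1, -1.2, -0.2]
opening: 0.751
grasp_force: 0.0
t: 6.75
ee_pos: [0.4302, -0.1165, 0.1522]
tool_rot: [0.709, 0.706, 0.0, 0.001]
contact_force: [-0.8, 0.4, -0.1]
opening: 0.75
grasp_force: 0.0
[-2.63829235e-01  1.76815054e-01 -4.66641802e-01  9.25308675e-01
 -9.33399725e-04  1.31093895e+00]
t: 7.0
ee_pos: [0.4301, -0.1134, 0.1518]
tool_rot: [0.826, 0.564, 0.0, -0.0]
contact_force: [-0.4, 0.1, -0.9]
opening: 0.749
grasp_force: 0.0
[-2.58318439e-01  1.76944463e-01 -4.67700649e-01  9.25862580e-01
  5.53557979e-04  1.68489252e+00]
```

```bash
python3 -m inch '[{"hand":0.5,"x":0,"y":0,"z":0,"rx":0,"ry":0,"rz":-7},{"hand":0.5,"x":0,"y":0,"z":0,"rx":0,"ry":0,"rz":-7},{"hand":0.5,"x":0,"y":0,"z":0,"rx":0,"ry":0,"rz":-7},{"hand":0.5,"x":0,"y":0,"z":0,"rx":0,"ry":0,"rz":-7},{"hand":0.5,"x":0,"y":0,"z":0,"rx":0,"ry":0,"rz":-7}]'
python3 -m inch '[{"hand":0.5,"x":0,"y":0,"z":0,"rx":0,"ry":0,"rz":-7},{"hand":0.5,"x":0,"y":0,"z":0,"rx":0,"ry":0,"rz":-7},{"hand":0.5,"x":0,"y":0,"z":0,"rx":0,"ry":0,"rz":-7},{"hand":0.5,"x":0,"y":0,"z":0,"rx":0,"ry":0,"rz":-7},{"hand":0.5,"x":0,"y":0,"z":0,"rx":0,"ry":0,"rz":-7}]'
python3 -m inch '[{"hand":0.5,"x":0,"y":0,"z":0,"rx":0,"ry":0,"rz":-7},{"hand":0.5,"x":0,"y":0,"z":0,"rx":0,"ry":0,"rz":-7},{"hand":0.5,"x":0,"y":0,"z":0,"rx":0,"ry":0,"rz":-7},{"hand":0.5,"x":0,"y":0,"z":0,"rx":0,"ry":0,"rz":-7},{"hand":0.5,"x":0,"y":0,"z":0,"rx":0,"ry":0,"rz":-7}]'
python3 -m inch '[{"hand":0.5,"x":0,"y":0,"z":0,"rx":0,"ry":0,"rz":0},{"hand":0.5,"x":0,"y":0,"z":0,"rx":0,"ry":0,"rz":0},{"hand":0.5,"x":0,"y":0,"z":0,"rx":0,"ry":0,"rz":0}]'
python3 - <<'E'
from h import *
from scipy.spatial.transform import Rotation as Ro
C=cam("wrist");im=capture("wrist");cv2.imwrite("pics/w4.png",im[:,:,::-1])
s=observe();print(s['ee_pos'],Ro.from_quat(s['tool_rot']).as_matrix().round(3),s['opening'],s['q'])
print(proj(C,[[.431,-.114,.054],[.431,-.114,.042],[.431,-.114,.0]]))
E
```

```text
t: 7.42
ee_pos: [0.4302, -0.1131, 0.1518]
tool_rot: [0.613, 0.79, 0.0, 0.0]
contact_force: [-0.3, -0.0, 0.1]
opening: 0.75
grasp_force: 0.0
t: 7.83
ee_pos: [0.4302, -0.1131, 0.1518]
tool_rot: [0.347, 0.938, 0.0, 0.0]
contact_force: [0.3, -0.0, 0.9]
opening: 0.747
grasp_force: 0.0
t: 8.25
ee_pos: [0.4302, -0.1131, 0.1518]
tool_rot: [0.049, 0.999, 0.0, 0.0]
contact_force: [-0.3, -0.2, -0.0]
opening: 0.749
grasp_force: 0.0
t: 8.5
ee_pos: [0.4301, -0.1136, 0.1515]
tool_rot: [0.053, 0.999, 0.0, 0.0]
contact_force: [0.2, 0.2, -0.4]
opening: 0.75
grasp_force: 0.0
[ 0.43006453 -0.11368396  0.15148696] [[-0.994  0.106  0.   ]
 [ 0.106  0.994  0.   ]
 [-0.     0.    -1.   ]] 0.7499513795153958 [-2.58523148e-01  1.77413174e-01 -4.68030860e-01  9.25190696e-01
  1.28686427e-04 -1.52227829e-01]
[[320.89495941 199.16376337]
 [320.9196241  195.40199431]
 [320.99126868 184.47708956]]
```

View pics/w4.png

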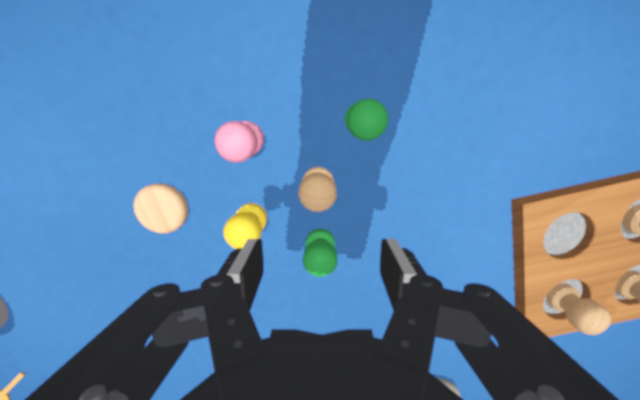

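Knob_1's head is at (318,190), between the fingers with yellow (244,225) and green (320,258) clear of them. I'll shift 2 mm, then descend and grip.

```bash
python3 -m inch '[{"hand":0.5,"x":2,"y":-2,"z":30,"rx":0,"ry":0,"rz":0},{"hand":0.5,"x":0,"y":0,"z":30,"rx":0,"ry":0,"rz":0},{"hand":0.5,"x":0,"y":0,"z":30,"rx":0,"ry":0,"rz":0},{"hand":0.5,"x":0,"y":0,"z":25,"rx":0,"ry":0,"rz":0},{"hand":0.5,"x":0,"y":0,"z":17,"rx":0,"ry":0,"rz":0}]' 30
python3 -m inch '[{"hand":0.5,"x":0,"y":0,"z":0,"rx":0,"ry":0,"rz":0},{"hand":-1,"x":0,"y":0,"z":0,"rx":0,"ry":0,"rz":0},{"hand":-1,"x":0,"y":0,"z":0,"rx":0,"ry":0,"rz":0},{"hand":-1,"x":0,"y":0,"z":0,"rx":0,"ry":0,"rz":0},{"hand":-1,"x":0,"y":0,"z":0,"rx":0,"ry":0,"rz":0}]'
python3 -m inch '[{"hand":-1,"x":0,"y":0,"z":0,"rx":0,"ry":0,"rz":0},{"hand":-1,"x":0,"y":0,"z":0,"rx":0,"ry":0,"rz":0},{"hand":-1,"x":0,"y":0,"z":0,"rx":0,"ry":0,"rz":0}]'
```

```text
t: 8.97
ee_pos: [0.4264, -0.1153, 0.0173]
tool_rot: [0.053, 0.999, 0.0, -0.001]
contact_force: [0.2, -0.4, -0.3]
opening: 0.748
grasp_force: 0.0
t: 9.38
ee_pos: [0.4291, -0.1161, 0.0206]
tool_rot: [0.052, 0.999, -0.0, 0.001]
contact_force: [-0.6, 0.4, 1.4]
opening: 0.405
grasp_force: 30.0
t: 9.63
ee_pos: [0.4293, -0.1162, 0.0205]
tool_rot: [0.052, 0.999, -0.0, 0.002]
contact_force: [-0.1, -0.5, 7.4]
opening: 0.409
grasp_force: 30.4
```

```bash
python3 -m inch '[{"hand":-1,"x":0,"y":0,"z":-10,"rx":0,"ry":0,"rz":0},{"hand":-1,"x":0,"y":0,"z":-20,"rx":0,"ry":0,"rz":0},{"hand":-1,"x":0,"y":0,"z":-30,"rx":0,"ry":0,"rz":0},{"hand":-1,"x":0,"y":0,"z":-30,"rx":0,"ry":0,"rz":0},{"hand":-1,"x":0,"y":0,"z":-30,"rx":0,"ry":0,"rz":0}]'
python3 -m inch '[{"hand":-1,"x":-3,"y":15,"z":0,"rx":0,"ry":0,"rz":0},{"hand":-1,"x":-6,"y":30,"z":0,"rx":0,"ry":0,"rz":0},{"hand":-1,"x":-6,"y":31,"z":0,"rx":0,"ry":0,"rz":0},{"hand":-1,"x":-6,"y":31,"z":0,"rx":0,"ry":0,"rz":0},{"hand":-1,"x":-6,"y":31,"z":0,"rx":0,"ry":0,"rz":0}]'
python3 -m inch '[{"hand":-1,"x":-6,"y":31,"z":0,"rx":0,"ry":0,"rz":0},{"hand":-1,"x":-6,"y":31,"z":0,"rx":0,"ry":0,"rz":0},{"hand":-1,"x":-6,"y":31,"z":0,"rx":0,"ry":0,"rz":0},{"hand":-1,"x":-6,"y":30,"z":0,"rx":0,"ry":0,"rz":0},{"hand":-1,"x":-4,"y":15,"z":0,"rx":0,"ry":0,"rz":0}]'
python3 -m inch '[{"hand":-1,"x":0,"y":0,"z":0,"rx":0,"ry":0,"rz":0},{"hand":-1,"x":0,"y":0,"z":0,"rx":0,"ry":0,"rz":0},{"hand":-1,"x":0,"y":0,"z":0,"rx":0,"ry":0,"rz":0}]'
python3 - <<'E'
from h import *
from scipy.spatial.transform import Rotation as Ro
C=cam("wrist");im=capture("wrist");cv2.imwrite("pics/w5.png",im[:,:,::-1])
s=observe();print(s['ee_pos'],Ro.from_quat(s['tool_rot']).as_matrix().round(3),s['opening'])
print(proj(C,[[.513,.1525,.008],[.505,.236,.062],[.588,.245,.062]]))
cv2.imwrite("pics/s2.png",cv2.resize(capture("scene")[170:310,310:480,::-1],None,fx=4,fy=4))
E
```

```text
t: 10.05
ee_pos: [0.4271, -0.1156, 0.1406]
tool_rot: [0.052, 0.999, 0.0, -0.0]
contact_force: [0.3, 0.2, -1.0]
opening: 0.404
grasp_force: 30.2
t: 10.47
ee_pos: [0.4691, 0.0199, 0.1396]
tool_rot: [0.053, 0.999, -0.0, 0.0]
contact_force: [1.0, -0.1, -0.3]
opening: 0.407
grasp_force: 30.2
t: 10.88
ee_pos: [0.5122, 0.1562, 0.1395]
tool_rot: [0.051, 0.999, 0.001, 0.001]
contact_force: [0.9, 0.1, 0.2]
opening: 0.404
grasp_force: 30.2
t: 11.13
ee_pos: [0.5105, 0.1519, 0.139]
tool_rot: [0.053, 0.999, -0.001, -0.001]
contact_force: [-0.6, -0.8, -0.9]
opening: 0.407
grasp_force: 30.2
[0.51051873 0.15162039 0.13912906] [[-0.994  0.106 -0.001]
 [ 0.106  0.994 -0.001]
 [ 0.001 -0.001 -1.   ]] 0.40617989681441
[[322.3137668  191.04260292]
 [422.53269139 189.11660527]
 [432.32531631 275.98667082]]
```

View pics/s2.png

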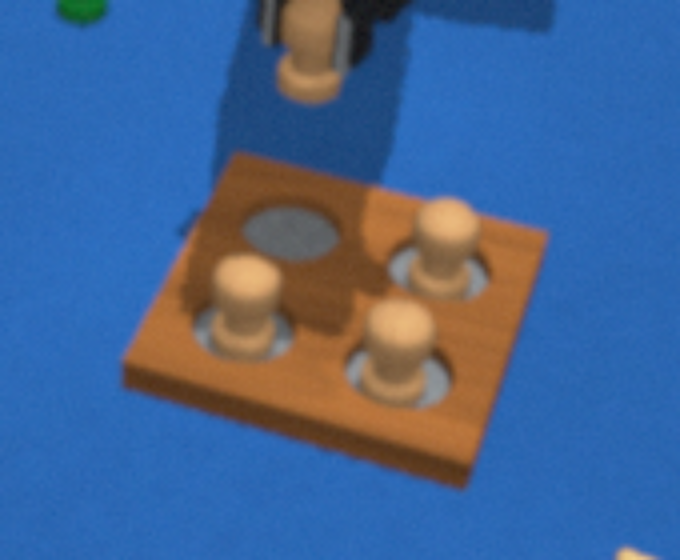

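The first knob stands upright on the floor of its well (crop (398,350)). The remaining empty well is at crop (291,233), directly below the held knob. Lowering.

```bash
python3 -m inch '[{"hand":-1,"x":-2,"y":1,"z":20,"rx":0,"ry":0,"rz":0},{"hand":-1,"x":0,"y":0,"z":30,"rx":0,"ry":0,"rz":0},{"hand":-1,"x":0,"y":0,"z":30,"rx":0,"ry":0,"rz":0},{"hand":-1,"x":0,"y":0,"z":20,"rx":0,"ry":0,"rz":0},{"hand":-1,"x":0,"y":0,"z":8,"rx":0,"ry":0,"rz":0}]'
python3 -m inch '[{"hand":-1,"x":0,"y":0,"z":2,"rx":0,"ry":0,"rz":0},{"hand":-1,"x":0,"y":0,"z":1,"rx":0,"ry":0,"rz":0},{"hand":-1,"x":0,"y":0,"z":0,"rx":0,"ry":0,"rz":0},{"hand":-1,"x":0,"y":0,"z":0,"rx":0,"ry":0,"rz":0}]'
```

```text
t: 11.65
ee_pos: [0.5106, 0.1517, 0.0285]
tool_rot: [0.053, 0.999, -0.001, -0.003]
contact_force: [-1.2, -1.0, 14.7]
opening: 0.407
grasp_force: 32.6
t: 11.98
ee_pos: [0.5143, 0.1537, 0.0292]
tool_rot: [0.053, 0.999, 0.0, 0.001]
contact_force: [0.5, 0.4, -0.4]
opening: 0.409
grasp_force: 30.3
```

```bash
python3 -m inch '[{"hand":-1,"x":0,"y":0,"z":1,"rx":0,"ry":0,"rz":0},{"hand":-1,"x":0,"y":0,"z":0,"rx":0,"ry":0,"rz":0},{"hand":-1,"x":0,"y":0,"z":0,"rx":0,"ry":0,"rz":0}]'
python3 - <<'E'
from h import *
s=observe();print(s['ee_pos'],s['contact_force'])
A=cv2.resize(capture("scene")[170:310,310:450,::-1],None,fx=2.8,fy=2.8);B=cv2.resize(capture("side")[90:230,270:410,::-1],None,fx=2.8,fy=2.8)
cv2.imwrite("pics/s3.png",np.hstack([A,B]))
E
```

```text
t: 12.23
ee_pos: [0.5144, 0.1539, 0.0282]
tool_rot: [0.052, 0.999, 0.0, 0.001]
contact_force: [-0.3, -0.5, 4.4]
opening: 0.409
grasp_force: 30.6
[0.51438307 0.15387366 0.02821559] [-0.25518646 -0.53811457  4.35114472]
```

View pics/s3.png

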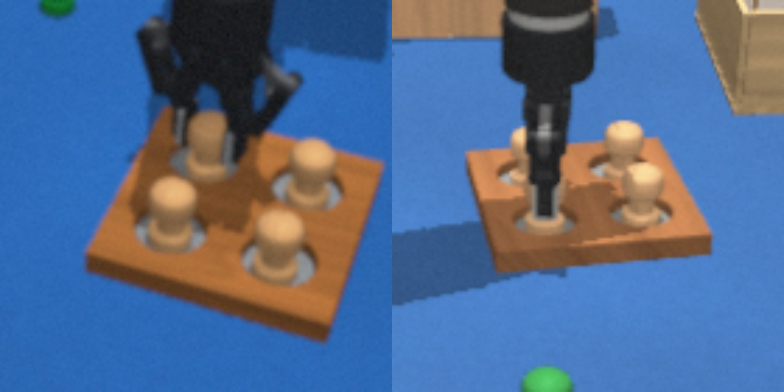

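The knob's foot is inside the well in both views: (207,165) in the left picture and (545,222) in the right. Light contact, so I'll release and rise.

```bash
python3 -m inch '[{"hand":0.4,"x":0,"y":0,"z":0,"rx":0,"ry":0,"rz":0},{"hand":0.4,"x":0,"y":0,"z":0,"rx":0,"ry":0,"rz":0},{"hand":0.4,"x":0,"y":0,"z":0,"rx":0,"ry":0,"rz":0},{"hand":0.4,"x":0,"y":0,"z":0,"rx":0,"ry":0,"rz":0},{"hand":0.4,"x":0,"y":0,"z":0,"rx":0,"ry":0,"rz":0}]'
python3 -m inch '[{"hand":0.4,"x":0,"y":0,"z":-10,"rx":0,"ry":0,"rz":0},{"hand":0.4,"x":0,"y":0,"z":-25,"rx":0,"ry":0,"rz":0},{"hand":0.4,"x":0,"y":0,"z":-35,"rx":0,"ry":0,"rz":0},{"hand":0.4,"x":0,"y":0,"z":-35,"rx":0,"ry":0,"rz":0},{"hand":0.4,"x":0,"y":0,"z":-35,"rx":0,"ry":0,"rz":0}]'
python3 -m inch '[{"hand":0.4,"x":0,"y":0,"z":-20,"rx":0,"ry":0,"rz":0},{"hand":0.4,"x":0,"y":0,"z":0,"rx":0,"ry":0,"rz":0},{"hand":0.4,"x":0,"y":0,"z":0,"rx":0,"ry":0,"rz":0},{"hand":0.4,"x":0,"y":0,"z":0,"rx":0,"ry":0,"rz":0}]'
python3 - <<'E'
from h import *
A=cv2.resize(capture("scene")[130:310,220:460,::-1],None,fx=2.2,fy=2.2);B=cv2.resize(capture("side")[110:290,270:390,::-1],None,fx=2.2,fy=2.2)
cv2.imwrite("pics/s4.png",np.hstack([A,B]))
E
```

```text
t: 12.75
ee_pos: [0.5132, 0.1537, 0.0271]
tool_rot: [0.052, 0.999, -0.0, -0.0]
contact_force: [-0.4, 0.4, -0.1]
opening: 0.697
grasp_force: 0.0
t: 13.17
ee_pos: [0.5129, 0.1536, 0.1693]
tool_rot: [0.052, 0.999, -0.0, -0.0]
contact_force: [0.3, 0.2, -0.8]
opening: 0.696
grasp_force: 0.0
t: 13.5
ee_pos: [0.5129, 0.1536, 0.187]
tool_rot: [0.052, 0.999, -0.0, -0.0]
contact_force: [-0.1, -0.2, -0.4]
opening: 0.703
grasp_force: 0.0
```

View pics/s4.png

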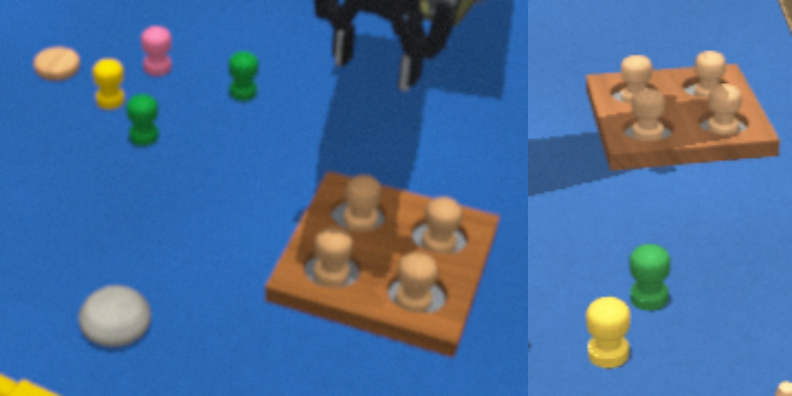

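All four wells now hold an upright knob (left picture: (362,205), (440,225), (333,258), (417,283)). The coloured knobs are untouched and the gripper is clear.

```bash
python3 -c "
from station import *;print(finish_job())"
```

```text
the job is handed in; nothing more can be done
None
```

Both knobs are standing upright in the two empty wells and released, and the job was handed in at about 14 s of the 69 s; no verdict came back.

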